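# Clear and cover the spot welder's copper bar

### The arm

A 6-joint arm with a two-finger parallel gripper is mounted at the origin on the work surface. World frame = base frame: x ahead of the robot, y to its left, z up, the work surface at z = 0. Lengths are in m, angles in rad, forces in N, time in s.
With the tool pointing down it reaches from about 0.425 to 0.95 m from the base axis. Payload 3.5 kg.
Tool frame: the origin (TCP) lies between the finger pads; the fingertips stand 22 mm ahead of it and the grasp point (between the pads) lies 3 mm ahead of it (ctrl.nose_length is the z of the fingertips in the tool frame, in m); z points along the fingers, y is the line along which they close (so a half turn about z gives the same grasp; the last joint's range is limited). The gripper opens to 85 mm and grips with 20 to 120 N. Pads are 22 mm wide; open, the fingers measure 114 mm over their backs; the gripper's body (76 mm by 85 mm) begins 54 mm behind the grasp point. The pads swing forward as they close: fully open they stand 13 mm farther back than shut.
Start: joints at [-1.264, 0.286, 1.577, -0, 1.279, -0.15], TCP at [0.298, -0.606, 0.253] pointing down, gripper open.
Joint ranges: [-2.77, 2.77], [-0.9, 2.22], [0.21, 2.48], [-1.53, 4.67], [0.24, 2.81], [-2.84, 2.84]. Speed limits (rad/s): [2.79, 2.79, 3.14, 3.14, 3.14, 3.14].

### API

Orientations are given as a unit quaternion [x, y, z, w].
In Python, from plant import ctrl gives the robot as it stands. The module is installed in compiled form; this text tells all that it offers.
- The arm moves only by the tool send_rows, never from a script. Its argument "rows" is text: rows parted by semicolons, each of 7 numbers parted by spaces: the turn, a rotation vector about the tool's x, y, z in parts of the range, where 1.0 means 120 degrees, then the shift along the tool's x, y, z in fractions of the full range, 1 being 500 mm, then the opening, from -1 (shut) to 1 (fully open). A call has 1 to 8 rows; each row is the pose to reach, as a shift and turn from the pose commanded when the call began, along the tool's axes at that moment; what a row does not reach only later rows make up. A row lasts 1/8 s, in which the tool goes at most 62.5 mm and 10.7 degrees, less where a joint would pass 70% of its speed; a pose out of reach is approached as far as the arm can. A shift or turn number past 1, either way, is cut back to 1. A call with a gripper value outside its range is refused whole. The fingers move at their own pace and stop on an object; "grip_force" is the grip in N (left out, the last holds). Time passes only in rows, so rows that repeat a pose let the fingers close. It gives the time, the measured TCP pose, the force, the opening and the grip force at its end, in the units of the state.
- ctrl.get_state(): the state, without advancing time (a new reading comes with each control period).
- ctrl.read_camera(name): name is "scene" or "top" or "wrist"; returns a dict with "color" (420x560x3 uint8, red, green, blue), "fx", "fy", "cx", "cy" (pixels), "D" ([k1, k2, p1, p2, k3] as OpenCV has them; the pictures are not rectified), "extrinsics" (4x4, takes a point from world to camera coordinates). Camera axes: x right, y down, z forward; pixel columns grow to the right and rows downward; lengths in m; the calibration is good to about 2 mm. A picture is of the moment at which its call begins. There is no depth.
- ctrl.sign_off(): hands the job in; it is judged then, once.
Trained networks look in a picture, given as the dict that the camera call returned (one of the last four; its "shot" number tells which), for a name from the list of things; names that differ only in an ending like _2 or _b are one class to them, and where a whole thing is asked for, a point or a joint stands for the part that bears it (a point fixed in the world has none). Each returns a list of dicts, best first, with "p" (0 to 1); they miss things now and then, are a little off and sometimes report something else, mostly with a low value. They report only what shows in the picture. A call takes as long as a camera call. They do not tell look-alikes from the thing itself.
- ctrl.look_for(picture, target): "position" ([x, y, z] in m, in the coordinates of the camera as it stood for that picture, good to about 4 mm: the middle of the surface that is visible of it).
The state is a dict: "time": time; "qpos": joint angles; "dq": joint speeds; "joint_efforts": joint torques, N m; "eef_pos": TCP position; "tcp_rot": TCP orientation; "contact_force": force on the tool from outside, world axes, zero at the start; "wrist_torque": the same for the moment, N m; "opening": opening from 0.0 (shut) to 1.0 (fully open); "finger_force": force on a finger pad.
Only numpy, scipy, OpenCV 4.12 (cv2) and the standard library are available. Lean on these libraries where they do the work, as an engineer would, in place of code of your own. Each camera call takes 0.05 s, during which the arm holds its last target. There are 200 camera calls.

### The job

Steel offcuts have landed on the bare copper bar of the bench spot welder: take the scraper block, wipe them all off the bar onto the bench with it, not with the fingers, and set the scraper block down on the bench. Then put the channel-shaped cover over the bar, end to end with the black insulator block below it, and press it down until both sides snap over the catches and it sits fully home on the bar. Do not let go of it: finish while still holding the cover pressed down firmly with the fingers, and leave the pliers, the wire coil and the electrode pot alone.

Things in the scene. Friction and masses are not known exactly. Their poses are not given: they have to be found in the camera images.
- station: Fixed supply bar of the bench spot welder. Origin: underside centre of the black insulator block (60 mm wide in x, 110 mm long in y), on the bench. On it lies a flat copper bar 60 mm wide, top at z = 56 mm, along local y from -94 mm (bent down into the bench) to +138 mm. Offcuts and cover: only on the flat stretch over the block, y within 55 mm, flush with its sides.
- bar: The copper bar itself (6 mm thick), fixed. Origin: centre of its top face over the insulator block, 56 mm above the bench; axes as the station. Seated, the cover's flat ceiling lies on the bar here: the cover's origin is then 26 mm below this point, its y along the station's y, either way round.
- pillar (a point): Foot of the welder's brass pillar, on the bench at station y = +165 mm: 84 mm across the foot, 50 mm up to 90 mm high, thinner above, top 212 mm. An arm and electrodes, 212 mm high, go on 113 mm to station +y; between it and the covered stretch a clamp 56 mm high starts at y = 113 mm and bolts 6 mm above the bar stand at y = 103 mm.
- catch_far (a joint): Sprung steel catch, 30 mm long, mid-length in the block's +x side, standing out 4 mm; upper face slopes, lower corner 37.5 mm above the bench. 0 = sprung out, up to 0.0055 m = pushed in. Pushing a cover past both catches takes 8 to 20 N in all, most at about 7 mm above home.
- catch_near (a joint): The same catch in the block's -x side; both are pushed in by the cover's beads on its way down and spring out over them 7 to 4 mm above home, when the force drops suddenly to nothing. Then keep pressing.
- cover: Loose grey plastic snap cover, open side down: channel 75 mm wide (x), 110 mm long (y), open ends, 120 g. Origin: underside centre. Ceiling at z = 26 mm, top 30 mm, on it a grip rib 16 mm wide (x), 70 long (y), 24 high, to pinch with fingertips down by the top. Inward round beads (radius 3 mm) along both lower edges, 63 mm apart, pass the bar, meet the catches 11 mm above home.
- scraper: The scraper block, loose, standing upright on the bench: a wooden block 28 mm thick (local x), 120 mm long (local y) and 60 mm high, 180 g, with steel edge plates along the bottom of both faces. Origin: centre of its underside, z up. Grip it from above across its thickness; the 120 mm long lower edge wipes.
- offcut0: First steel offcut, a piece of flat bar 22 mm long (local x), 12 mm wide (y) and 5 mm thick (z), 10 g, loose, lying at the start on the copper bar above the insulator block. Origin: centre of its underside.
- offcut1: Second steel offcut, a piece of flat bar 22 mm long (local x), 12 mm wide (y) and 5 mm thick (z), 10 g, loose, lying at the start on the copper bar above the insulator block. Origin: centre of its underside.
- offcut2: Third steel offcut, a piece of flat bar 22 mm long (local x), 12 mm wide (y) and 5 mm thick (z), 10 g, loose, lying at the start on the copper bar above the insulator block. Origin: centre of its underside.
- pliers: Bystander: pliers lying on the bench, 150 mm long, 20 mm high. Origin: on the bench under the pivot.
- coil: Bystander: coil of steel wire lying on the bench, 94 mm across, 17 mm high. Origin: centre of its underside.
- pot: Bystander: aluminium pot 64 mm across and 40 mm high with spare copper electrodes standing in it up to 66 mm. Origin: centre of its underside.
Not all that is in view belongs to the job. What is meant by the scraper is not turquoise, and is the smaller of those in its own colour.

How it is judged:
By the outcome, as a careful person would: the job done as asked, in the order asked, and still so for the second after the job is handed in, while the arm keeps its last pose, push and grip.
It also fails if it takes over 69 s, if anything falls off the work surface, if the arm or the gripper's body presses on something with over 40 N, if the wrist force passes 120 N, or if a joint passes its speed limit or range.

## Working session

There is one attempt and no reset: what is moved stays moved. The work goes in short steps, Python scripts to look and compute and a tool call to move; the robot and the scene stay as the last step left them, time stands still between calls to the robot, and variables do not carry over. Pictures are saved under pics/ and viewed, at most 10 in all, crops included, and the job is handed in when it is done.

Besides the shell and the picture viewer there is one more tool, called as a command line: name --argument value ..., lists and objects as JSON in quotes. send_rows: Moves the arm, as the interface text tells. Its arguments: {"type":"object","properties":{"rows":{"type":"string"},"grip_force":{"type":"number"}},"required":["rows"]}

```bash
mkdir -p pics
cat > h.py <<'E'
import numpy as np, cv2
from plant import ctrl
from scipy.spatial.transform import Rotation as R
def cam(n,save=None):
    p=ctrl.read_camera(n)
    if save: cv2.imwrite('pics/'+save,p['color'][:,:,::-1])
    return p
def KD(p): return np.array([[p['fx'],0,p['cx']],[0,p['fy'],p['cy']],[0,0,1]]),np.array(p['D'],float)
def proj(p,P):
    K,D=KD(p);E=np.array(p['extrinsics']);r,_=cv2.Rodrigues(E[:3,:3])
    return cv2.projectPoints(np.atleast_2d(np.array(P,float)),r,E[:3,3],K,D)[0][:,0]
def ray(p,uv,z):
    K,D=KD(p);E=np.array(p['extrinsics'])
    n=cv2.undistortPoints(np.array(uv,float).reshape(-1,1,2),K,D)[:,0]
    d=np.c_[n,np.ones(len(n))]@E[:3,:3]; c=-E[:3,:3].T@E[:3,3]
    return c+d*((z-c[2])/d[:,2])[:,None]
def w(p,x):
    E=np.array(p['extrinsics']);return E[:3,:3].T@(np.array(x)-E[:3,3])
E
cat > a.py <<'E'
from h import *
np.set_printoptions(precision=4,suppress=True)
s=ctrl.get_state();print(s['time'],s['eef_pos'],s['tcp_rot'],ctrl.nose_length)
for n in('top','scene'):
    p=cam(n,n+'1.png')
    for t in 'station bar cover scraper offcut0 pliers coil pot catch_far'.split():
        for d in ctrl.look_for(p,t)[:5]:
            x=w(p,d['position']);print(n,t,round(d['p'],2),x,proj(p,x)[0].round())
E
python3 a.py
```

```text
0.0 [ 0.2976 -0.6052  0.2519] [ 0.974   0.2264 -0.0001 -0.0012] 0.022
top station 0.81 [0.5832 0.1867 0.0563] [168. 204.]
top bar 0.73 [0.5827 0.1812 0.0589] [170. 204.]
top bar 0.72 [0.5766 0.0952 0.0553] [210. 206.]
top cover 0.88 [ 0.5732 -0.3331  0.0271] [402. 204.]
top cover 0.21 [0.7893 0.0967 0.0175] [211. 117.]
top scraper 0.95 [ 0.4781 -0.1744  0.0618] [335. 247.]
top scraper 0.79 [ 0.7745 -0.3149  0.0749] [393. 111.]
top scraper 0.62 [ 0.3226 -0.2144  0.0835] [358. 321.]
top pliers 0.95 [ 0.7229 -0.1385  0.0122] [313. 143.]
top pliers 0.26 [ 0.4777 -0.173   0.0615] [334. 247.]
top coil 0.77 [ 0.3747 -0.3749  0.0108] [424. 292.]
top pot 0.86 [0.7907 0.0957 0.0181] [211. 116.]
top catch_far 0.43 [0.5782 0.0987 0.0542] [208. 205.]
scene station 0.79 [0.6045 0.2308 0.0505] [391. 258.]
scene bar 0.77 [0.5883 0.0961 0.0555] [333. 239.]
scene cover 0.76 [ 0.5951 -0.3264  0.0309] [169. 211.]
scene scraper 0.64 [ 0.8195 -0.2864  0.0786] [130. 257.]
scene scraper 0.57 [ 0.4864 -0.1678  0.0408] [244. 197.]
scene scraper 0.57 [ 0.3383 -0.2074  0.0524] [252. 161.]
scene offcut0 0.54 [ 0.7341 -0.1373  0.0114] [214. 271.]
scene offcut0 0.5 [0.568  0.0583 0.058 ] [320. 229.]
scene offcut0 0.41 [0.568  0.0843 0.062 ] [331. 230.]
scene offcut0 0.38 [0.5745 0.116  0.0578] [344. 236.]
scene pliers 0.77 [ 0.7376 -0.1362  0.0095] [214. 272.]
scene coil 0.81 [ 0.3913 -0.3767  0.013 ] [190. 172.]
scene pot 0.97 [0.7979 0.0952 0.0236] [305. 314.]
```

View pics/top1.png

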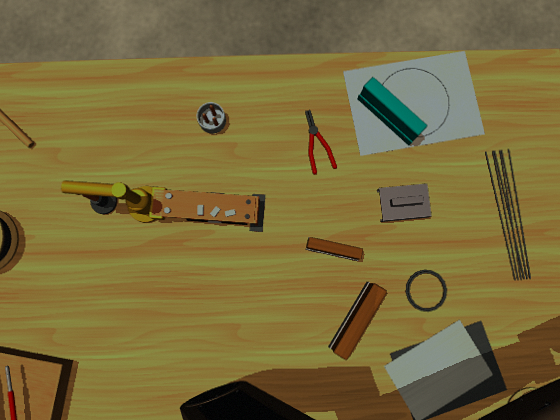

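View pics/scene1.png

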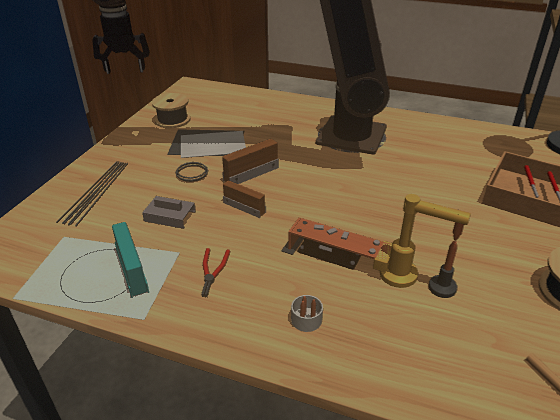

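The top view shows the station bar from (155,205) to (260,212), with three offcuts at about (200,210), (215,212) and (230,212). The cover is at (405,202). The small brown block at (335,248) is the scraper. The larger brown block at (357,320) and the turquoise one are look-alikes.

Run:
```python
import cv2,numpy as np
im=cv2.imread('pics/top1.png')
f=lambda a:cv2.resize(a,None,fx=5,fy=5,interpolation=cv2.INTER_CUBIC)
a=f(im[185:237,140:285]);b=f(im[178:240,300:445][:, :]); 
c=f(im[230:268,300:445])
o=np.vstack([a,c,f(im[180:225,300:445])])
o=o[:600]
cv2.imwrite('pics/crop.png',o);print(o.shape, a.shape,c.shape)
```

```text
(600, 725, 3) (260, 725, 3) (190, 725, 3)
```

View pics/crop.png

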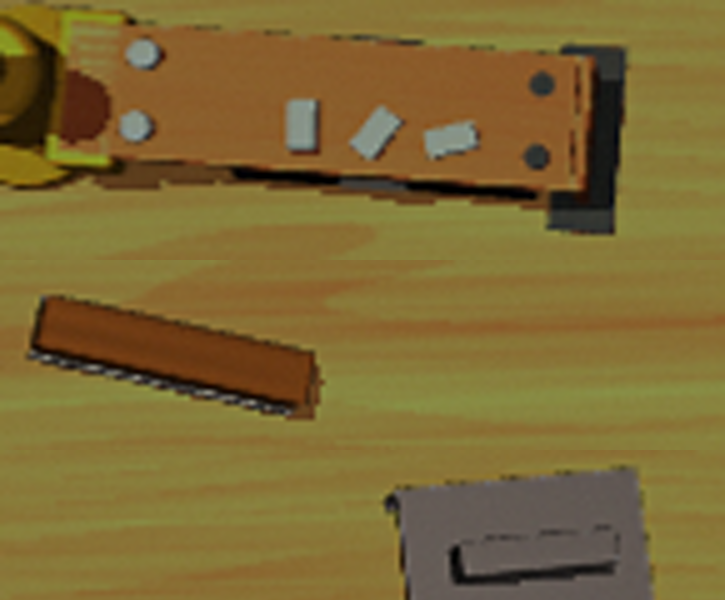

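```bash
cat > b.py <<'E'
from h import *
np.set_printoptions(precision=4,suppress=True)
p=cam('top')
def f(pts,x0,y0,oy,z):
    P=ray(p,[(x0+a/5,y0+(b-oy)/5) for a,b in pts],z);print(P);return P
print('bar');B=f([(160,27),(590,57),(110,157),(590,190),(143,53),(136,127)],140,185,0,.056)
for i,j in((0,1),(2,3),):
    d=B[i]-B[j];print(np.degrees(np.arctan2(d[0],d[1])))
print('offc');f([(303,125),(376,133),(451,139)],140,185,0,.061)
print('scr');S=f([(45,296),(316,351),(300,408),(38,346)],300,230,260,.06);print(S.mean(0))
for i,j in((0,1),(3,2)):
    d=S[i]-S[j];print(np.hypot(*d[:2]),np.degrees(np.arctan2(d[0],d[1])))
print('cov');C=f([(392,492),(637,468)],300,180,450,.03);d=C[0]-C[1];print(np.hypot(*d[:2]),np.degrees(np.arctan2(d[0],d[1])))
C=f([(457,545),(617,530),(617,556),(460,572)],300,180,450,.054);print(C.mean(0))
d=C[0]-C[1];print(np.hypot(*d[:2]),np.degrees(np.arctan2(d[0],d[1])))
E
python3 b.py
```

```text
bar
[[ 0.6123  0.1779  0.056 ]
 [ 0.594  -0.011   0.056 ]
 [ 0.5553  0.1997  0.056 ]
 [ 0.5354 -0.0098  0.056 ]
 [ 0.6009  0.1853  0.056 ]
 [ 0.5682  0.1883  0.056 ]]
5.528499915306233
5.420925573453198
offc
[[0.5665 0.1144 0.061 ]
 [0.5622 0.0826 0.061 ]
 [0.5587 0.05   0.061 ]]
scr
[[ 0.5013 -0.1197  0.06  ]
 [ 0.4744 -0.236   0.06  ]
 [ 0.4501 -0.2279  0.06  ]
 [ 0.4797 -0.1159  0.06  ]]
[ 0.4764 -0.1749  0.06  ]
0.1193726885785992 13.015871616953403
0.11587133455916021 14.84089668439567
cov
[[ 0.6092 -0.2814  0.03  ]
 [ 0.6174 -0.393   0.03  ]]
0.11194321164682816 -4.184265259683812
[[ 0.5809 -0.3042  0.054 ]
 [ 0.5858 -0.3754  0.054 ]
 [ 0.5742 -0.3746  0.054 ]
 [ 0.5689 -0.3048  0.054 ]]
[ 0.5775 -0.3397  0.054 ]
0.07136016836711606 -3.9024252091381872
```

```bash
cat >> h.py <<'E'
def to(x,y,z,phi):
    "tool-frame turn (deg) and shift (mm) to tool-down pose with tool x heading phi (deg)"
    s=ctrl.get_state();r=R.from_quat(s['tcp_rot']);a=np.radians(phi);c,q=np.cos(a),np.sin(a)
    t=R.from_matrix(np.array([[c,q,0],[q,-c,0],[0,0,-1]]))
    v=np.degrees((r.inv()*t).as_rotvec()); m=r.inv().apply(np.array([x,y,z])-s['eef_pos'])*1e3
    print('turn',v.round(1),'shift',m.round(1),'| t',s['time'],'pos',np.round(s['eef_pos'],4),'F',np.round(s['contact_force'],1),'op',s['opening'])
E
python3 -c "
from h import *
to(.4770,-.1745,.2,76.1)"
```

```text
turn [ -0.   -0.  -49.9] shift [ 351.1 -308.    53.3] | t 1.05 pos [ 0.2978 -0.6058  0.2533] F [ 0.1 -0.1 -0.6] op 0.999809053842361
```

The rows are not in the units I measure in: shifts go in shares of 500 mm and turns go in shares of 120 degrees. I convert before sending: 351 mm is 0.702, -308 mm is -0.616, -50 degrees is -0.4167.

send_rows --rows "0 0 -0.0833 0.088 -0.076 0.014 1;0 0 -0.1667 0.176 -0.154 0.026 1;0 0 -0.25 0.264 -0.23 0.04 1;0 0 -0.3333 0.352 -0.308 0.054 1;0 0 -0.4167 0.44 -0.386 0.066 1;0 0 -0.4167 0.528 -0.462 0.08 1;0 0 -0.4167 0.616 -0.54 0.092 1;0 0 -0.4167 0.702 -0.616 0.106 1"

```text
time: 2.05
eef_pos: [0.4775, -0.1728, 0.2006]
tcp_rot: [0.787, 0.617, 0.0, 0.001]
contact_force: [-0.8, 0.6, -0.3]
opening: 0.996
finger_force: 0.0
```

send_rows --rows "0 0 0 0 0 0 1;0 0 0 0 0 0 1"

```text
time: 2.3
eef_pos: [0.477, -0.1747, 0.2006]
tcp_rot: [0.787, 0.617, -0.0, 0.0]
contact_force: [0.3, 0.2, -0.5]
opening: 0.999
finger_force: 0.0
```

```bash
python3 -c "
from h import *
to(.4770,-.1745,.045,76.1)
p=cam('wrist','w1.png')
for d in ctrl.look_for(p,'scraper'): print(d['p'],w(p,d['position']))
c,s=np.cos(np.radians(-13.9)),np.sin(np.radians(-13.9))
print(proj(p,[[.477+c*a-s*b,-.1745+s*a+c*b,.06] for a,b in((.014,.06),(.014,-.06),(-.014,-.06),(-.014,.06))]).round())
"
```

```text
turn [0.  0.  0.1] shift [  0.3  -0.2 155.6] | t 2.3 pos [ 0.477  -0.1747  0.2006] F [ 0.3  0.2 -0.5] op 0.9989625353011221
0.89 [ 0.48432892 -0.16534566  0.06150831]
0.84 [ 0.73839239 -0.34299125  0.02686818]
0.68 [ 0.32341375 -0.20073319  0.06316969]
[[293. 130.]
 [290. 259.]
 [261. 259.]
 [259. 130.]]
```

View pics/w1.png

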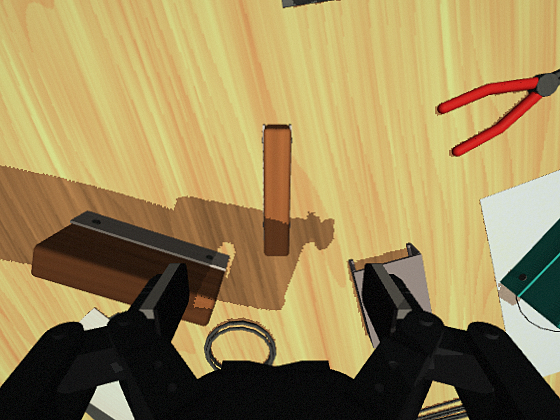

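The scraper sits between the fingers at pixels (264–291, 125–255), which matches the prediction. I'll descend and grip it.

In the tool's units: 155 mm is 0.31, 140 mm is 0.28.

send_rows --rows "0 0 0 0.004 0 0.1 1;0 0 0 0.004 0 0.2 1;0 0 0 0.004 0 0.28 1;0 0 0 0.004 0 0.31 1;0 0 0 0.004 0 0.31 1;0 0 0 0.004 0 0.31 -1;0 0 0 0.004 0 0.31 -1;0 0 0 0.004 0 0.31 -1" --grip_force 60

```text
time: 3.4
eef_pos: [0.4781, -0.1729, 0.0465]
tcp_rot: [0.787, 0.617, 0.0, 0.001]
contact_force: [0.4, -0.0, -0.4]
opening: 0.373
finger_force: 0.0
```

In the tool's units: -155 mm is -0.31, -120 mm is -0.24.

send_rows --rows "0 0 0 0 0 0 -1;0 0 0 0 0 0 -1;0 0 0 0 0 0 -1;0 0 0 0 0 -0.04 -1;0 0 0 0 0 -0.14 -1;0 0 0 0 0 -0.24 -1;0 0 0 0 0 -0.31 -1;0 0 0 0 0 -0.31 -1"

```text
time: 4.4
eef_pos: [0.4788, -0.1734, 0.2032]
tcp_rot: [0.787, 0.617, 0.001, 0.003]
contact_force: [-0.0, -0.2, -2.1]
opening: 0.27
finger_force: 59.2
```

```bash
cat > st.py <<'E'
from h import *
import sys
# target in station coords: sx sy(mm) z(m) phi_offset
O=np.array([.5745,.084]);yaw=-5.5
c,s=np.cos(np.radians(yaw)),np.sin(np.radians(yaw))
def st(a,b,z,dphi=0):
    x,y=O+np.array([c*a-s*b,s*a+c*b])/1e3; to(x,y,z,90+yaw+dphi)
if len(sys.argv)>3: st(*map(float,sys.argv[1:]))
E
python3 st.py 26 -2 .2; python3 st.py 26 -2 .11
```

```text
turn [ 0.4  0.1 -8.3] shift [274.6  57.4   3. ] | t 4.4 pos [ 0.4788 -0.1734  0.2032] F [-0.  -0.2 -2.1] op 0.2701944150369222
turn [ 0.4  0.1 -8.3] shift [274.7  56.9  93. ] | t 4.4 pos [ 0.4788 -0.1734  0.2032] F [-0.  -0.2 -2.1] op 0.2701944150369222
```

In the tool's units: 275 mm is 0.55, 240 mm is 0.48, -8 degrees is -0.0667.

send_rows --rows "0 0 -0.0333 0.1 0.02 0 -1;0 0 -0.0667 0.2 0.04 0 -1;0 0 -0.0667 0.3 0.062 0 -1;0 0 -0.0667 0.4 0.084 0 -1;0 0 -0.0667 0.48 0.1 0 -1;0 0 -0.0667 0.55 0.114 0.006 -1;0 0 -0.0667 0.55 0.114 0.12 -1;0 0 -0.0667 0.55 0.114 0.16 -1"

```text
time: 5.4
eef_pos: [0.5941, 0.0814, 0.1134]
tcp_rot: [0.742, 0.671, -0.004, -0.004]
contact_force: [-0.1, -0.2, -1.7]
opening: 0.271
finger_force: 59.2
```

send_rows --rows "0 0 0 0 0 0 -1;0 0 0 0 0 0 -1"

```text
time: 5.65
eef_pos: [0.5994, 0.0803, 0.1216]
tcp_rot: [0.742, 0.67, 0.001, 0.001]
contact_force: [-0.0, -0.1, -0.5]
opening: 0.273
finger_force: 59.2
```

```bash
python3 st.py 26 -2 .102; python3 -c "
from h import *
p=cam('scene','s2.png');q=p['color'][190:300,260:450,::-1];cv2.imwrite('pics/s2c.png',cv2.resize(q,None,fx=4,fy=4,interpolation=2))"
```

```text
turn [ 0.1 -0.  -0.4] shift [-0.7  0.9 19.6] | t 5.65 pos [0.5994 0.0803 0.1216] F [-0.  -0.1 -0.5] op 0.2730594125619103
```

View pics/s2c.png

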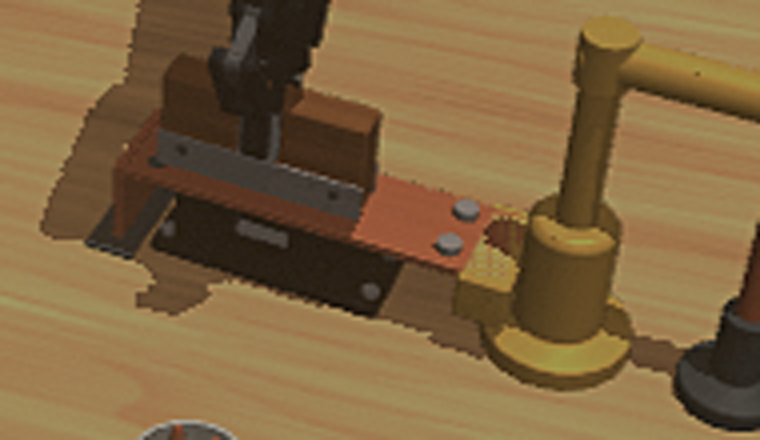

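The block is held over the bar, with its lower edge running from (155,165) to (360,215), just above the bar's edge. I'll lower it gently.

In the tool's units: 17 mm is 0.034, 14 mm is 0.028.

send_rows --rows "0 0 0 0 0 0.016 -1;0 0 0 0 0 0.028 -1;0 0 0 0 0 0.034 -1;0 0 0 0 0 0.034 -1"

```text
time: 6.2
eef_pos: [0.5981, 0.0808, 0.1029]
tcp_rot: [0.742, 0.67, -0.0, -0.0]
contact_force: [0.0, -0.1, -2.3]
opening: 0.274
finger_force: 59.2
```

In the tool's units: 2 mm is 0.004, 1 mm is 0.002.

send_rows --rows "0 0 0 0 0 0.002 -1;0 0 0 0 0 0.004 -1;0 0 0 0 0 0.004 -1"

```text
time: 6.58
eef_pos: [0.5987, 0.0808, 0.1023]
tcp_rot: [0.742, 0.67, 0.0, 0.0]
contact_force: [-1.9, 0.0, 4.2]
opening: 0.271
finger_force: 60.0
```

In the tool's units: -90 mm is -0.18, -75 mm is -0.15.

send_rows --rows "0 0 0 0 -0.016 0 -1;0 0 0 0 -0.036 0 -1;0 0 0 0 -0.056 0 -1;0 0 0 0 -0.076 0 -1;0 0 0 0 -0.096 0 -1;0 0 0 0 -0.12 0 -1;0 0 0 0 -0.15 0 -1;0 0 0 0 -0.18 0 -1"

```text
time: 7.58
eef_pos: [0.5048, 0.0903, 0.0989]
tcp_rot: [0.742, 0.67, -0.003, -0.003]
contact_force: [-0.7, 0.2, -1.2]
opening: 0.277
finger_force: 59.3
```

In the tool's units: -200 mm is -0.4, -150 mm is -0.3.

send_rows --rows "0 0 0 0 -0.01 -0.04 -1;0 0 0 0 -0.02 -0.12 -1;0 0 0 0 -0.02 -0.22 -1;0 0 0 -0.1 -0.02 -0.22 -1;0 0 0 -0.2 -0.02 -0.22 -1;0 0 0 -0.3 -0.02 -0.22 -1;0 0 0 -0.4 -0.02 -0.22 -1;0 0 0 -0.4 -0.02 -0.22 -1"

```text
time: 8.57
eef_pos: [0.4762, -0.1095, 0.2091]
tcp_rot: [0.744, 0.668, -0.001, -0.003]
contact_force: [-0.3, 0.8, -2.0]
opening: 0.27
finger_force: 59.3
```

```bash
python3 st.py -50 -200 .2; python3 -c "
from h import *
p=cam('scene');t=cam('top')
for q in(p,t):
    for d in ctrl.look_for(q,'offcut0'): print(round(d['p'],2),w(q,d['position']).round(4))
a=cv2.resize(p['color'][180:290,250:440,::-1],None,fx=4,fy=4,interpolation=2)
cv2.imwrite('pics/s3.png',a)
b=cv2.resize(t['color'][170:260,140:340,::-1],None,fx=4,fy=4,interpolation=2)
cv2.imwrite('pics/t3.png',b)"
```

```text
turn [-0.3 -0.1 -0.6] shift [ 2.3 29.3  9. ] | t 8.575 pos [ 0.4762 -0.1095  0.2091] F [-0.3  0.8 -2. ] op 0.2701703612901114
0.74 [ 0.7215 -0.1391  0.012 ]
0.41 [0.5212 0.0834 0.0067]
```

View pics/t3.png

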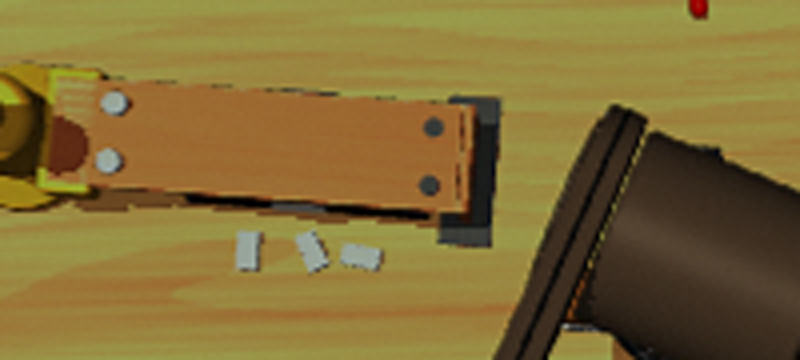

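All three offcuts now lie on the bench at (250,250), (312,252) and (362,257), and the bar is clear. Next I'll set the scraper down.

In the tool's units: 159 mm is 0.318, 155 mm is 0.31.

send_rows --rows "0 0 0 -0.1 0 0 -1;0 0 0 -0.11 0 0.1 -1;0 0 0 -0.11 0 0.2 -1;0 0 0 -0.11 0 0.28 -1;0 0 0 -0.11 0 0.31 -1;0 0 0 -0.11 0 0.318 -1;0 0 0 -0.11 0 0.318 -1"

```text
time: 9.65
eef_pos: [0.4742, -0.1629, 0.0537]
tcp_rot: [0.742, 0.671, 0.0, 0.001]
contact_force: [-0.5, -0.1, -0.8]
opening: 0.28
finger_force: 59.3
```

In the tool's units: 4 mm is 0.008, 3 mm is 0.006.

send_rows --rows "0 0 0 0 0 0.004 -1;0 0 0 0 0 0.006 -1;0 0 0 0 0 0.008 -1;0 0 0 0 0 0.008 -1"

```text
time: 10.15
eef_pos: [0.4731, -0.1627, 0.0484]
tcp_rot: [0.742, 0.67, 0.0, 0.0]
contact_force: [-0.4, 0.2, -2.5]
opening: 0.276
finger_force: 59.3
```

In the tool's units: 2 mm is 0.004, 1 mm is 0.002.

send_rows --rows "0 0 0 0 0 0.002 -1;0 0 0 0 0 0.004 -1;0 0 0 0 0 0.004 -1"

```text
time: 10.52
eef_pos: [0.4731, -0.1627, 0.0463]
tcp_rot: [0.742, 0.67, -0.0, -0.0]
contact_force: [-0.6, 0.4, -0.4]
opening: 0.275
finger_force: 59.3
```

In the tool's units: -155 mm is -0.31, -100 mm is -0.2.

send_rows --rows "0 0 0 0 0 0.001 -1;0 0 0 0 0 0.001 0.2;0 0 0 0 0 0.001 0.6;0 0 0 0 0 0.001 1;0 0 0 0 0 0.001 1;0 0 0 0 0 -0.1 1;0 0 0 0 0 -0.2 1;0 0 0 0 0 -0.31 1"

```text
time: 11.52
eef_pos: [0.4726, -0.1624, 0.2024]
tcp_rot: [0.742, 0.67, -0.0, -0.001]
contact_force: [0.7, -0.9, -0.4]
opening: 1.0
finger_force: 0.0
```

```bash
python3 -c "
from h import *
to(.5775,-.3397,.2,86)
to(.5775,-.3397,.2,94)"
```

```text
turn [-0.1 -0.  -1.8] shift [-165.7  122.4    2.1] | t 11.525 pos [ 0.4726 -0.1624  0.2024] F [ 0.7 -0.9 -0.4] op 1.000021465832541
turn [-0.1 -0.  -9.8] shift [-165.7  122.4    2.1] | t 11.525 pos [ 0.4726 -0.1624  0.2024] F [ 0.7 -0.9 -0.4] op 1.000021465832541
```

In the tool's units: -166 mm is -0.332, 122 mm is 0.244, -10 degrees is -0.0833.

send_rows --rows "0 0 -0.0333 -0.08 0.06 0 1;0 0 -0.0667 -0.16 0.12 0 1;0 0 -0.0833 -0.25 0.184 0 1;0 0 -0.0833 -0.332 0.244 0.004 1;0 0 -0.0833 -0.332 0.244 0.004 1;0 0 -0.0833 -0.332 0.244 0.004 1"

```text
time: 12.28
eef_pos: [0.5771, -0.3397, 0.1986]
tcp_rot: [0.681, 0.732, 0.0, -0.001]
contact_force: [0.7, 0.5, 0.7]
opening: 1.001
finger_force: 0.0
```

```bash
python3 -c "
from h import *
to(.5775,-.3397,.2,94)
p=cam('wrist','w2.png')
for d in ctrl.look_for(p,'cover'): print(d['p'],w(p,d['position']))
c,s=np.cos(np.radians(4)),np.sin(np.radians(4))
print(proj(p,[[.5775+c*a-s*b,-.3397+s*a+c*b,.054] for a,b in((.008,.035),(.008,-.035),(-.008,-.035),(-.008,.035))]).round())
t=cam('top')
for d in ctrl.look_for(t,'scraper'): print(d['p'],w(t,d['position']))
"
```

```text
turn [-0.1 -0.1  0.2] shift [-0.   0.4 -1.4] | t 12.275 pos [ 0.5771 -0.3397  0.1986] F [0.7 0.5 0.7] op 1.0006001394509474
0.73 [ 0.58251834 -0.33301525  0.02840506]
[[286. 160.]
 [285. 234.]
 [268. 234.]
 [267. 160.]]
0.88 [ 0.77715728 -0.3166245   0.07868282]
0.62 [ 0.47420908 -0.16385379  0.06128432]
```

View pics/w2.png

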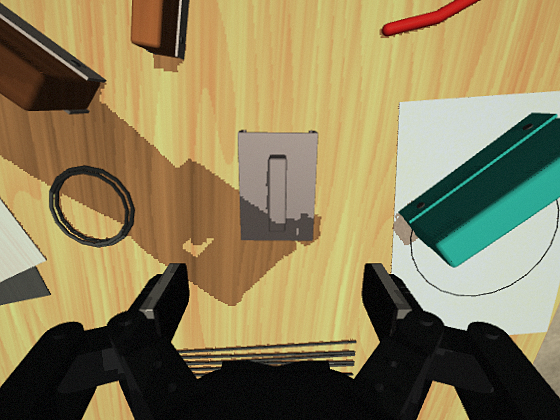

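The rib is at pixels (268–287, 155–232) and the cover plate at (240–316, 131–240), aligned with the tool. I'll measure the station with the same wrist camera so that any bias cancels.

```bash
python3 - <<'E'
from h import *
im=cv2.imread('pics/w2.png').astype(int)
for c0,c1 in((246,262),(292,308)):
    g=im[:,c0:c1].mean(1);print('rows',c0);
    for a in(124,233): print(a,[tuple(x) for x in g[a:a+12].round().astype(int).tolist()])
for r0,r1 in((140,155),(170,190)):
    g=im[r0:r1].mean(0);print('cols',r0)
    for a in(234,262,282,311): print(a,[tuple(x) for x in g[a:a+10].round().astype(int).tolist()])
g=im[:,272:283].mean(1)
for a in(150,225): print('rib',a,[tuple(x) for x in g[a:a+14].round().astype(int).tolist()])
E
python3 st.py 0 -10 .2
```

```text
rows 246
124 [(112, 184, 209), (112, 184, 208), (111, 183, 209), (111, 182, 208), (111, 182, 208), (111, 183, 208), (112, 184, 210), (94, 162, 187), (97, 123, 139), (138, 141, 153), (147, 156, 169), (142, 152, 165)]
233 [(68, 72, 80), (69, 72, 80), (68, 72, 79), (69, 72, 80), (69, 72, 79), (68, 71, 78), (69, 70, 73), (63, 91, 123), (63, 108, 152), (64, 108, 153), (65, 108, 151), (63, 106, 150)]
rows 292
124 [(113, 186, 208), (112, 186, 208), (113, 185, 208), (114, 186, 209), (113, 186, 209), (113, 186, 209), (114, 188, 211), (115, 194, 217), (93, 144, 162), (118, 121, 132), (149, 157, 172), (145, 155, 168)]
233 [(76, 80, 88), (74, 78, 85), (68, 73, 79), (67, 71, 78), (67, 71, 78), (67, 71, 77), (69, 70, 74), (60, 77, 92), (66, 110, 147), (77, 130, 167), (76, 127, 163), (85, 140, 171)]
cols 140
234 [(109, 180, 208), (123, 200, 211), (127, 208, 215), (109, 180, 190), (111, 128, 140), (147, 152, 166), (139, 148, 161), (140, 149, 162), (140, 149, 162), (139, 149, 162)]
262 [(141, 150, 164), (141, 150, 164), (141, 150, 163), (141, 151, 164), (142, 151, 164), (140, 149, 162), (141, 150, 16
[... 985 characters left out ...]
 (140, 146, 157), (119, 141, 158), (95, 159, 189), (108, 181, 213), (109, 179, 209), (111, 181, 209), (110, 181, 208)]
rib 150 [(140, 149, 163), (141, 150, 164), (142, 152, 165), (149, 159, 174), (103, 110, 121), (42, 45, 49), (37, 40, 43), (34, 36, 39), (75, 80, 88), (114, 122, 133), (137, 146, 160), (140, 149, 164), (139, 148, 161), (138, 147, 161)]
rib 225 [(68, 72, 79), (67, 71, 79), (69, 74, 80), (67, 72, 79), (70, 73, 81), (66, 68, 76), (62, 66, 72), (67, 71, 78), (68, 72, 80), (68, 72, 80), (68, 72, 79), (68, 72, 79), (68, 72, 80), (68, 71, 78)]
turn [0.  0.  9.7] shift [ 4.123e+02  2.670e+01 -2.000e-01] | t 12.475 pos [ 0.5774 -0.3391  0.1998] F [-0.4 -0.6 -0.3] op 0.9995182317307697
```

In the tool's units: 412 mm is 0.824, 380 mm is 0.76, 10 degrees is 0.0833.

send_rows --rows "0 0 0.0417 0.11 0.008 0 1;0 0 0.0833 0.22 0.016 0 1;0 0 0.0833 0.33 0.024 0 1;0 0 0.0833 0.44 0.03 0 1;0 0 0.0833 0.55 0.038 0 1;0 0 0.0833 0.66 0.044 0 1;0 0 0.0833 0.76 0.05 0 1;0 0 0.0833 0.824 0.054 0 1"

```text
time: 13.48
eef_pos: [0.5736, 0.0755, 0.2]
tcp_rot: [0.741, 0.671, 0.0, 0.0]
contact_force: [0.4, -0.2, -0.0]
opening: 1.0
finger_force: 0.0
```

send_rows --rows "0 0 0 0 0 0 1;0 0 0 0 0 0 1;0 0 0 0 0 0 1"

```text
time: 13.85
eef_pos: [0.5745, 0.0716, 0.1995]
tcp_rot: [0.743, 0.67, -0.0, 0.0]
contact_force: [-0.3, 0.0, 0.5]
opening: 1.001
finger_force: 0.0
```

```bash
python3 st.py 0 0 .2
python3 - <<'E'
from h import *
p=cam('wrist','w3.png')
yaw=np.radians(-5.5);c,s=np.cos(yaw),np.sin(yaw)
g=lambda a,b,z:[.5745+c*a-s*b,.084+s*a+c*b,z]
print(proj(p,[g(.03,.055,.056),g(-.03,.055,.056),g(-.03,-.055,.056),g(.03,-.055,.056),g(.03,.103,.056),g(-.03,.103,.056),g(0.03,-.094,.056)]).round(1))
im=p['color'][:,:,::-1]
cv2.imwrite('pics/w3c.png',cv2.resize(im[20:290,160:400],None,fx=2.2,fy=2.2,interpolation=2))
E
```

```text
turn [ 0.   0.  -0.4] shift [12.3 -1.3 -0.5] | t 13.85 pos [0.5745 0.0716 0.1995] F [-0.3  0.   0.5] op 1.000730011492851
[[309.8 121.4]
 [238.1 121.8]
 [243.2 241.7]
 [306.4 241.3]
 [311.5  58.7]
 [235.5  59.2]
 [305.4 277.2]]
```

View pics/w3c.png

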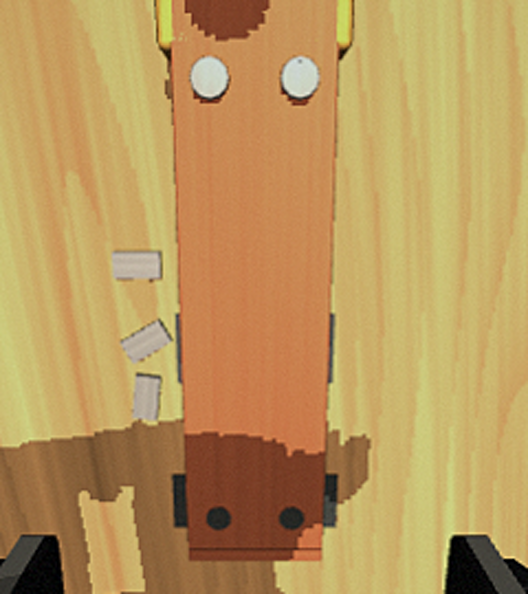

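The view shows the cleared bar. The bolts are at crop pixels (209,77) and (300,77), the catches at crop rows 313–382, and the three offcuts sit to the left of the bar. I'll get the precise relative poses in the tool frame.

```bash
cat > m.py <<'E'
from h import *
np.set_printoptions(precision=4,suppress=True)
p=cam('wrist');s=ctrl.get_state()
T=np.eye(4);T[:3,:3]=R.from_quat(s['tcp_rot']).as_matrix();T[:3,3]=s['eef_pos']
E0=np.array(p['extrinsics']);CT=E0@T   # camera from tool
np.save('CT.npy',CT)
im=p['color'].astype(float)
L=[];Rr=[]
for r in list(range(85,160,3))+list(range(197,205)):
    q=cv2.GaussianBlur(im[r:r+1],(5,1),0)[0];g=q[:,1]/q[:,0]
    m=g<0.75   # copper: G/R low
    # subpixel crossing from centre outward
    def cross(d):
        i=275
        while m[i]: i+=d
        a,b=g[i-d],g[i];return i-d+d*(0.75-a)/(b-a)
    L.append((cross(-1),r));Rr.append((cross(1),r))
L=np.array(L);Rr=np.array(Rr);print(L[::6],Rr[::6])
A=ray(p,L,.056);B=ray(p,Rr,.056)
print('width',np.hypot(*(A-B)[:,:2].T)[::4])
for X in(A,B):
    k=np.polyfit(X[:,1],X[:,0],1);print('yaw',-np.degrees(np.arctan(k[0])),'x at y=.084',np.polyval(k,.084))
print('bolts',ray(p,[(255.,55.),(296.4,55.)],.062))
print('bend edge',ray(p,[(275,272)],.056))
print('catch ends L/R',ray(p,[(241,162.3),(242,193.6),(312,162.3),(311,193.6)],.040))
# cover, in w2: same camera pose in tool, tool pose then
E2=CT@np.linalg.inv(np.block([[R.from_quat([.681,.732,0,-.001]).as_matrix(),np.array([[.5773],[-.3394],[.1992]])],[np.zeros((1,3)),1]]))
p2=dict(p,extrinsics=E2)
X=ray(p2,[(254,132),(300,132.4),(254,240.4),(300,240.6)],.030);print('cover ends',X,X.mean(0))
Y=ray(p2,[(238.3,147),(316.5,147),(239.3,180),(315.3,180)],.030);print('cover sides',Y)
for a,b in((0,2),(1,3)): print(np.degrees(np.arctan2(*(X[a]-X[b])[:2])))
print('rib',ray(p2,[(268,180),(285.5,180)],.054))
E
python3 m.py
```

```text
[[238.1031  85.    ]
 [238.914  103.    ]
 [239.6333 121.    ]
 [240.3094 139.    ]
 [240.9314 157.    ]
 [242.765  202.    ]] [[312.0215  85.    ]
 [311.3648 103.    ]
 [310.9086 121.    ]
 [310.417  139.    ]
 [309.1859 157.    ]
 [308.0794 202.    ]]
width [0.0597 0.0598 0.0594 0.0596 0.0592 0.0595 0.0591 0.0592 0.0594]
yaw -5.627942660868358 x at y=.084 0.5456403943658817
yaw -5.86677184862395 x at y=.084 0.6051960876539247
bolts [[0.5705 0.1899 0.062 ]
 [0.6022 0.1867 0.062 ]]
bend edge [[ 0.5661 -0.0036  0.056 ]]
catch ends L/R [[0.5457 0.1047 0.04  ]
 [0.5425 0.0748 0.04  ]
 [0.6109 0.098  0.04  ]
 [0.608  0.0681 0.04  ]]
cover ends [[ 0.5527 -0.2842  0.03  ]
 [ 0.5952 -0.2815  0.03  ]
 [ 0.5583 -0.3942  0.03  ]
 [ 0.606  -0.3909  0.03  ]] [ 0.5781 -0.3377  0.03  ]
cover sides [[ 0.5386 -0.2991  0.03  ]
 [ 0.612  -0.2937  0.03  ]
 [ 0.5407 -0.3309  0.03  ]
 [ 0.6145 -0.3255  0.03  ]]
-2.9444524268475596
-5.634013527688653
rib [[ 0.5688 -0.323   0.054 ]
 [ 0.5844 -0.3219  0.054 ]]
```

```bash
python3 -c "
from h import *
to(.578,-.3377,.2,94.1)"
```

```text
turn [  0.   0. -10.] shift [-406.7   45.6   -0.6] | t 13.95 pos [0.5746 0.0715 0.1994] F [-0.4 -0.9  0.8] op 0.9988460546516872
```

In the tool's units: -407 mm is -0.814, -365 mm is -0.73, -10 degrees is -0.0833.

send_rows --rows "0 0 -0.0417 -0.104 0.012 0 1;0 0 -0.0833 -0.208 0.024 0 1;0 0 -0.0833 -0.312 0.036 0 1;0 0 -0.0833 -0.416 0.046 0 1;0 0 -0.0833 -0.52 0.058 0 1;0 0 -0.0833 -0.624 0.07 0 1;0 0 -0.0833 -0.73 0.082 0 1;0 0 -0.0833 -0.814 0.092 0 1"

```text
time: 14.95
eef_pos: [0.5782, -0.34, 0.1992]
tcp_rot: [0.682, 0.732, -0.0, 0.0]
contact_force: [0.2, 0.3, 0.0]
opening: 1.002
finger_force: 0.0
```

In the tool's units: 110 mm is 0.22, 80 mm is 0.16.

send_rows --rows "0 0 0 0 0 0.08 1;0 0 0 0 0 0.16 1;0 0 0 0 0 0.22 1;0 0 0 0 0 0.22 1;0 0 0 0 0 0.22 1"

```text
time: 15.58
eef_pos: [0.5795, -0.3379, 0.0908]
tcp_rot: [0.681, 0.732, 0.0, 0.001]
contact_force: [-0.2, -0.1, 0.1]
opening: 1.0
finger_force: 0.0
```

```bash
python3 -c "
from h import *
to(.578,-.3377,.056,94.1)"
```

```text
turn [0.1 0.1 0. ] shift [ 0.4 -1.5 34.7] | t 15.575 pos [ 0.5795 -0.3379  0.0908] F [-0.2 -0.1  0.1] op 0.9995781598757286
```

In the tool's units: 35 mm is 0.07, 34 mm is 0.068.

send_rows --rows "0 0 0 0 -0.002 0.04 1;0 0 0 0 -0.002 0.068 1;0 0 0 0 -0.002 0.07 0;0 0 0 0 -0.002 0.07 -0.3;0 0 0 0 -0.002 0.07 -1;0 0 0 0 -0.002 0.07 -1;0 0 0 0 -0.002 0.07 -1;0 0 0 0 -0.002 0.07 -1" --grip_force 100

```text
time: 16.58
eef_pos: [0.5785, -0.3374, 0.0553]
tcp_rot: [0.681, 0.732, 0.0, 0.001]
contact_force: [-0.6, 0.7, 3.6]
opening: 0.163
finger_force: 99.5
```

send_rows --rows "0 0 0 0 0 0 -1;0 0 0 0 0 0 -1;0 0 0 0 0 0 -1"

```text
time: 16.95
eef_pos: [0.5785, -0.3374, 0.0553]
tcp_rot: [0.681, 0.732, 0.0, 0.001]
contact_force: [-0.4, 0.2, 4.4]
opening: 0.16
finger_force: 99.7
```

In the tool's units: -140 mm is -0.28, -90 mm is -0.18.

send_rows --rows "0 0 0 0 0 -0.08 -1;0 0 0 0 0 -0.18 -1;0 0 0 0 0 -0.28 -1;0 0 0 0 0 -0.28 -1;0 0 0 0 0 -0.28 -1"

```text
time: 17.58
eef_pos: [0.5771, -0.3363, 0.1922]
tcp_rot: [0.681, 0.732, -0.0, -0.002]
contact_force: [-0.6, 0.7, -2.2]
opening: 0.161
finger_force: 99.0
```

```bash
python3 -c "
from h import *
to(.5757,.0865,.195,84.3)"
```

```text
turn [-0.2 -0.1  9.9] shift [421.8  29.4  -1.9] | t 17.575 pos [ 0.5771 -0.3363  0.1922] F [-0.6  0.7 -2.2] op 0.16137070385258412
```

In the tool's units: 410 mm is 0.82, 375 mm is 0.75, 10 degrees is 0.0833.

send_rows --rows "0 0 0.0417 0.1 0.008 0 -1;0 0 0.0833 0.21 0.016 0 -1;0 0 0.0833 0.32 0.024 0 -1;0 0 0.0833 0.43 0.03 0 -1;0 0 0.0833 0.54 0.038 0 -1;0 0 0.0833 0.65 0.044 0 -1;0 0 0.0833 0.75 0.052 0 -1;0 0 0.0833 0.82 0.058 0 -1"

```text
time: 18.58
eef_pos: [0.5748, 0.0763, 0.1906]
tcp_rot: [0.742, 0.671, -0.002, -0.002]
contact_force: [-1.0, 0.6, -1.3]
opening: 0.165
finger_force: 98.9
```

In the tool's units: 60 mm is 0.12, 20 mm is 0.04.

send_rows --rows "0 0 0 0.012 0 0.04 -1;0 0 0 0.024 0 0.12 -1;0 0 0 0.024 0 0.12 -1;0 0 0 0.024 0 0.12 -1;0 0 0 0.024 0 0.12 -1;0 0 0 0.024 0 0.12 -1"

```text
time: 19.32
eef_pos: [0.5792, 0.0855, 0.1358]
tcp_rot: [0.742, 0.67, 0.001, 0.001]
contact_force: [0.8, -0.1, -1.2]
opening: 0.167
finger_force: 98.9
```

```bash
cat > c.py <<'E'
from h import *
import time
to(.5757,.0865,.106,84.3)
p=cam('top');im=p['color'];cv2.imwrite('pics/c.png',cv2.resize(im[170:240,140:285,::-1],None,fx=4,fy=4,interpolation=2))
p=cam('scene')
q=cv2.resize(p['color'][180:290,250:440,::-1],None,fx=4,fy=4,interpolation=2)
cv2.imwrite('pics/sc.png',q)
E
python3 c.py;python3 -c "
from h import *
to(.5757,.0865,.106,84.3)"
```

```text
turn [ 0.2 -0.  -0.2] shift [ 0.6 -3.6 29.8] | t 19.325 pos [0.5792 0.0855 0.1358] F [ 0.8 -0.1 -1.2] op 0.16696090386073162
turn [ 0.1 -0.  -0.1] shift [ 0.4 -3.2 29.4] | t 19.425 pos [0.5788 0.0857 0.1354] F [-0.2  0.3 -1.1] op 0.16356558843657357
```

In the tool's units: -3 mm is -0.006, -2 mm is -0.004.

send_rows --rows "0 0 0 0 -0.004 0 -1;0 0 0 0.001 -0.006 0 -1;0 0 0 0.001 -0.006 0 -1;0 0 0 0.001 -0.006 0 -1;0 0 0 0.001 -0.006 0 -1"

```text
time: 20.05
eef_pos: [0.5754, 0.0868, 0.1343]
tcp_rot: [0.742, 0.67, -0.0, -0.0]
contact_force: [-0.0, 0.9, -1.8]
opening: 0.163
finger_force: 98.9
```

```bash
python3 c.py;python3 -c "
from h import *
to(.5757,.0865,.106,84.3)"
```

```text
turn [-0.   0.  -0.1] shift [-0.2  0.4 28.3] | t 20.05 pos [0.5754 0.0868 0.1343] F [-0.   0.9 -1.8] op 0.16283710978266128
turn [-0.   0.  -0.1] shift [-0.2  0.3 28.3] | t 20.15 pos [0.5754 0.0868 0.1343] F [ 0.  -0.3 -1.7] op 0.16103871128082647
```

View pics/sc.png

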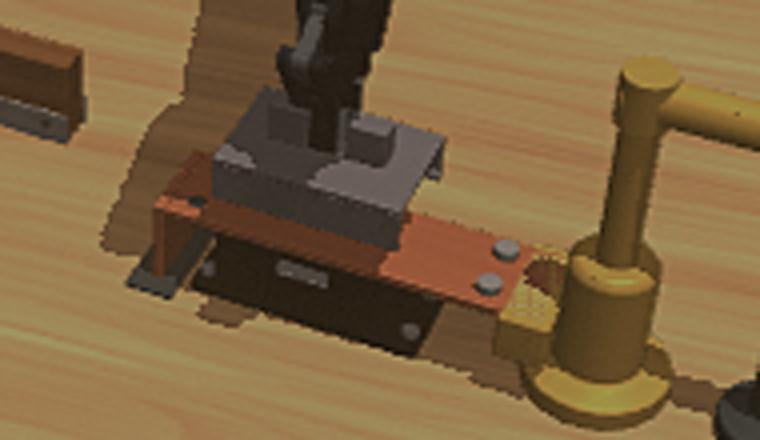

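The cover is level and centred over the block (catch at crop (300,273), cover centre at about (320,170)). I'll lower it in stages and watch the force.

In the tool's units: 20 mm is 0.04, 16 mm is 0.032.

send_rows --rows "0 0 0 0 0 0.016 -1;0 0 0 0 0 0.032 -1;0 0 0 0 0 0.04 -1;0 0 0 0 0 0.04 -1;0 0 0 0 0 0.04 -1"

```text
time: 20.78
eef_pos: [0.5755, 0.0868, 0.1145]
tcp_rot: [0.742, 0.67, 0.0, 0.0]
contact_force: [-0.3, -0.0, -0.9]
opening: 0.163
finger_force: 98.9
```

In the tool's units: 4 mm is 0.008, 2 mm is 0.004.

send_rows --rows "0 0 0 0 0 0.004 -1;0 0 0 0 0 0.008 -1;0 0 0 0 0 0.008 -1;0 0 0 0 0 0.008 -1"

```text
time: 21.28
eef_pos: [0.5754, 0.0868, 0.1103]
tcp_rot: [0.742, 0.67, 0.0, 0.0]
contact_force: [-0.4, -0.5, -1.3]
opening: 0.165
finger_force: 98.9
```

In the tool's units: 4 mm is 0.008, 2 mm is 0.004.

send_rows --rows "0 0 0 0 0 0.004 -1;0 0 0 0 0 0.008 -1;0 0 0 0 0 0.008 -1;0 0 0 0 0 0.008 -1"

```text
time: 21.78
eef_pos: [0.5754, 0.0868, 0.1063]
tcp_rot: [0.742, 0.67, -0.0, -0.0]
contact_force: [0.2, -0.1, -1.2]
opening: 0.161
finger_force: 98.9
```

In the tool's units: 4 mm is 0.008, 2 mm is 0.004.

send_rows --rows "0 0 0 0 0 0.004 -1;0 0 0 0 0 0.008 -1;0 0 0 0 0 0.008 -1;0 0 0 0 0 0.008 -1"

```text
time: 22.28
eef_pos: [0.5753, 0.0868, 0.1023]
tcp_rot: [0.742, 0.67, -0.0, -0.0]
contact_force: [0.5, -0.3, -0.6]
opening: 0.164
finger_force: 98.9
```

In the tool's units: 7 mm is 0.014, 6 mm is 0.012.

send_rows --rows "0 0 0 0 0 0.004 -1;0 0 0 0 0 0.008 -1;0 0 0 0 0 0.012 -1;0 0 0 0 0 0.014 -1;0 0 0 0 0 0.014 -1"

```text
time: 22.9
eef_pos: [0.576, 0.0867, 0.0957]
tcp_rot: [0.742, 0.67, 0.001, 0.001]
contact_force: [1.4, 0.9, 0.1]
opening: 0.162
finger_force: 99.1
```

In the tool's units: 3 mm is 0.006, 2 mm is 0.004.

send_rows --rows "0 0 0 0 0 0.002 -1;0 0 0 0 0 0.004 -1;0 0 0 0 0 0.006 -1;0 0 0 0 0 0.006 -1"

```text
time: 23.4
eef_pos: [0.5766, 0.0867, 0.0946]
tcp_rot: [0.742, 0.67, 0.001, 0.001]
contact_force: [-1.2, -0.2, 7.4]
opening: 0.16
finger_force: 100.3
```

In the tool's units: 3 mm is 0.006, 2 mm is 0.004.

send_rows --rows "0 0 0 0 0 0.002 -1;0 0 0 0 0 0.004 -1;0 0 0 0 0 0.006 -1;0 0 0 0 0 0.006 -1"

```text
time: 23.9
eef_pos: [0.5771, 0.0867, 0.0928]
tcp_rot: [0.742, 0.67, 0.001, 0.001]
contact_force: [-1.6, 0.5, 11.7]
opening: 0.163
finger_force: 101.0
```

In the tool's units: 3 mm is 0.006, 2 mm is 0.004.

send_rows --rows "0 0 0 0 0 0.002 -1;0 0 0 0 0 0.004 -1;0 0 0 0 0 0.006 -1;0 0 0 0 0 0.006 -1"

```text
time: 24.4
eef_pos: [0.5758, 0.0869, 0.0875]
tcp_rot: [0.742, 0.67, 0.0, 0.0]
contact_force: [2.0, -0.3, -5.1]
opening: 0.165
finger_force: 98.5
```

In the tool's units: 3 mm is 0.006, 2 mm is 0.004.

send_rows --rows "0 0 0 0 0 0.002 -1;0 0 0 0 0 0.004 -1;0 0 0 0 0 0.006 -1;0 0 0 0 0 0.006 -1"

```text
time: 24.9
eef_pos: [0.5758, 0.0868, 0.0853]
tcp_rot: [0.742, 0.67, -0.0, -0.0]
contact_force: [-2.5, -0.0, 9.7]
opening: 0.164
finger_force: 100.7
```

In the tool's units: 2 mm is 0.004, 1 mm is 0.002.

send_rows --rows "0 0 0 0 0 0.002 -1;0 0 0 0 0 0.004 -1;0 0 0 0 0 0.004 -1;0 0 0 0 0 0.004 -1"

```text
time: 25.4
eef_pos: [0.5758, 0.0868, 0.0853]
tcp_rot: [0.742, 0.67, -0.001, -0.0]
contact_force: [-7.8, -0.4, 20.2]
opening: 0.159
finger_force: 102.0
```

In the tool's units: 1 mm is 0.002.

send_rows --rows "0 0 0 0 0 0.002 -1;0 0 0 0 0 0.002 -1;0 0 0 0 0 0.002 -1;0 0 0 0 0 0.002 -1"

```text
time: 25.9
eef_pos: [0.5758, 0.0868, 0.0853]
tcp_rot: [0.742, 0.67, -0.001, -0.001]
contact_force: [-10.4, 0.4, 25.6]
opening: 0.159
finger_force: 102.7
```

```bash
python3 c.py
```

```text
turn [-0.1  0.  -0.1] shift [ -0.3  -0.1 -20.7] | t 25.9 pos [0.5758 0.0868 0.0853] F [-10.4   0.4  25.6] op 0.15914727811625135
```

View pics/sc.png

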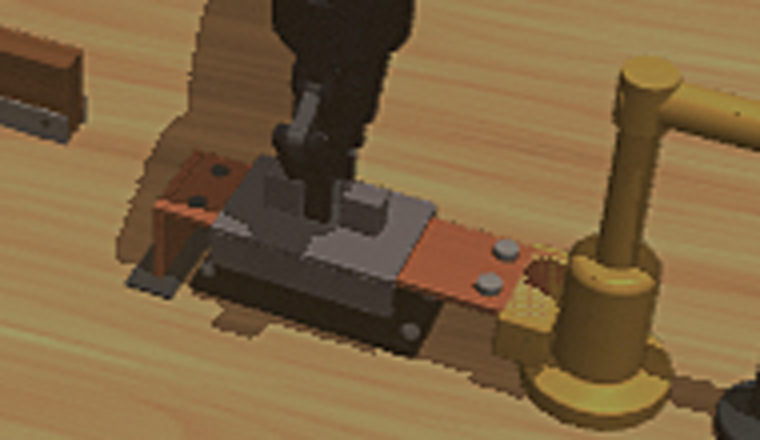

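```bash
python3 -c "
from h import *
p=cam('scene');yaw=np.radians(-5.7);c,s=np.cos(yaw),np.sin(yaw)
g=lambda a,b,z:[.5757+(c*a-s*b)/1e3,.0862+(s*a+c*b)/1e3,z]
q=proj(p,[g(16,103,.062),g(-16,103,.062),g(37.5,-55,.06),g(37.5,55,.06),g(-37.5,55,.06),g(30,-55,0),g(30,55,0),g(37.5,65,.06)])
print(((q-[250,180])*4).round())"
```

```text
[[489. 276.]
 [506. 242.]
 [209. 223.]
 [393. 278.]
 [436. 200.]
 [212. 294.]
 [389. 349.]
 [410. 283.]]
```

The cover sits flush on the bar. Its corners at crop (212,228) and (436,208) match the predicted seated pose to within about 2 mm. The fingers are still pressing at about 25 N, so I'm handing in.

```bash
python3 -c "
from plant import ctrl
print(ctrl.sign_off())"
```

```text
the job is handed in; nothing more can be done
None
```

The job is handed in at about 26 s: all three offcuts are wiped onto the bench, the scraper block is standing on the bench, and the cover is snapped home on the bar, still gripped and pressed down at about 25 N.

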